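# Lid the staining pots and pack them in the covered carrier

### The job

Get the staining pots on the bench ready to go to the microscope: take the cover plate off the carrier and lay it on the black rubber mat, then have every pot stand upright in a pocket of its own in the carrier, closed with the lid of its own colour. Only when all the pots are in and lidded, seat the cover plate back down on the carrier's two posts. Lids without a pot are spares, and the other things on the bench should be left where they are.

Things in the scene. Friction and masses are not known exactly. Their poses are not given: they have to be found in the camera images.
- carrier: Fixed aluminium base plate, 84 (x) x 250 (y) x 12 mm, with three round pockets in a row along y (pitch 62, 54 across, 8 deep). At y = -110 and +110 mm stand dark steel posts, 20 mm across, flat shoulder 66 mm above the bench, with a tapered pin 11 mm across rising 13 mm above it. Long sides open: fingers closing along x have room. Origin: centre of underside, on the bench; z up.
- pocket0 (a point): Centre of the floor of carrier pocket 0 (carrier y = -62 mm), 4 mm above the bench; the underside of a pot standing in the pocket is here.
- pocket1 (a point): Centre of the floor of carrier pocket 1 (carrier y = 0 mm), 4 mm above the bench; the underside of a pot standing in the pocket is here.
- pocket2 (a point): Centre of the floor of carrier pocket 2 (carrier y = 62 mm), 4 mm above the bench; the underside of a pot standing in the pocket is here.
- post0 (a point): Centre of the shoulder of the carrier post at carrier y = -110 mm, 66 mm above the bench; the hole of the seated cover is centred here, its underside on the shoulder.
- post1 (a point): Centre of the shoulder of the carrier post at carrier y = 110 mm, 66 mm above the bench; the hole of the seated cover is centred here, its underside on the shoulder.
- cover: Loose grey plastic plate, 84 (x) x 250 (y) x 6 mm, 0.2 to 0.35 kg; holes 17.5 mm across at y = -110 and +110 mm drop over the carrier's pins, either way round. Black bridge handle in the middle on top, along y: 84 mm long, 16 mm wide (pinch along x), bar 22 to 34 mm above the underside, feet below it at y = -36, +36. Starts seated on the carrier. Origin: centre of underside; z up.
- hole0 (a point): Centre of the cover's hole at cover y = -110 mm, at the underside.
- hole1 (a point): Centre of the cover's hole at cover y = +110 mm, at the underside.
- mat: Fixed black rubber mat, 110 (x) x 270 (y) x 3 mm, where the cover is laid down with its long side along the mat's long side (y). Origin: centre of its underside, on the bench.
- pot_blue: Open round blue plastic staining pot, loose, about 50 g: 48 mm outside diameter, 34 mm high, wall 3 mm (mouth 42 mm across), floor 4 mm thick. May be absent. Origin: centre of the underside, z towards the mouth. Starts upright on the bench.
- pot_red: Open round red plastic staining pot, loose, about 50 g: 48 mm outside diameter, 34 mm high, wall 3 mm (mouth 42 mm across), floor 4 mm thick. May be absent. Origin: centre of the underside, z towards the mouth. Starts upright on the bench.
- pot_green: Open round green plastic staining pot, loose, about 50 g: 48 mm outside diameter, 34 mm high, wall 3 mm (mouth 42 mm across), floor 4 mm thick. May be absent. Origin: centre of the underside, z towards the mouth. Starts upright on the bench.
- pot_yellow: Open round yellow plastic staining pot, loose, about 50 g: 48 mm outside diameter, 34 mm high, wall 3 mm (mouth 42 mm across), floor 4 mm thick. May be absent. Origin: centre of the underside, z towards the mouth. Starts upright on the bench.
- lid_blue: Loose blue lid of the blue pot, about 25 g, there even if its pot is absent: plug below (36 mm across, 6 high) that sits in the pot's mouth, flange (46 across, 4 thick) that rests on its rim, round knob on top (18 across, 16 high); 26 mm high in all. Origin: centre of the plug's underside, z to the knob; on a closed pot it lies 28 mm above the pot's underside. Starts on the bench, knob up.
- lid_red: Loose red lid of the red pot, about 25 g, there even if its pot is absent: plug below (36 mm across, 6 high) that sits in the pot's mouth, flange (46 across, 4 thick) that rests on its rim, round knob on top (18 across, 16 high); 26 mm high in all. Origin: centre of the plug's underside, z to the knob; on a closed pot it lies 28 mm above the pot's underside. Starts on the bench, knob up.
- lid_green: Loose green lid of the green pot, about 25 g, there even if its pot is absent: plug below (36 mm across, 6 high) that sits in the pot's mouth, flange (46 across, 4 thick) that rests on its rim, round knob on top (18 across, 16 high); 26 mm high in all. Origin: centre of the plug's underside, z to the knob; on a closed pot it lies 28 mm above the pot's underside. Starts on the bench, knob up.
- lid_yellow: Loose yellow lid of the yellow pot, about 25 g, there even if its pot is absent: plug below (36 mm across, 6 high) that sits in the pot's mouth, flange (46 across, 4 thick) that rests on its rim, round knob on top (18 across, 16 high); 26 mm high in all. Origin: centre of the plug's underside, z to the knob; on a closed pot it lies 28 mm above the pot's underside. Starts on the bench, knob up.
- slide_box: Grey slide box 34 x 60 x 19 mm, a bystander among the pots and lids. Origin: centre of underside.
- timer: White square timer 52 x 52 x 18 mm, a bystander. Origin: centre of underside.
- tip_tray: Clear square tip tray 50 x 50 x 31 mm, a bystander. Origin: centre of underside.
- beaker: Small glass beaker, 56 mm across, 50 mm high, a bystander. Origin: centre of underside.

How it is judged:
By the outcome, as a careful person would: the job done as asked, in the order asked, and still so for the second after the job is handed in, with the robot touching nothing.
Of pot_blue, pot_red, pot_green, pot_yellow only 2 to 3 are there at a start; the rules pass over those that are not, and their reading is None.
At some moment in a run one of pot_blue, pot_red, pot_green, pot_yellow, lid_blue, lid_red, lid_green, lid_yellow may be knocked a few centimetres aside while the robot is not near it.
It also fails if it takes over 210 s, if anything falls off the work surface, if the arm or the gripper's body presses on something with over 40 N, if the wrist force passes 120 N, or if a joint passes its speed limit or range.

### The arm

A 6-joint arm with a two-finger parallel gripper is mounted at the origin on the work surface. World frame = base frame: x ahead of the robot, y to its left, z up, the work surface at z = 0. Lengths are in m, angles in degrees, forces in N, time in s.
With the tool pointing down it reaches from about 0.25 to 0.725 m from the base axis. Payload 9.7 kg.
Tool frame: the origin (TCP) lies at the very end of the fingers, on their centre line; the grasp point (between the pads) lies 19 mm behind it; z points along the fingers, y is the line along which they close (so a half turn about z gives the same grasp; the last joint's range is limited). The gripper opens to 85 mm and grips with 20 to 120 N. Pads are 22 mm wide; open, the fingers measure 114 mm over their backs; the gripper's body (76 mm by 85 mm) begins 54 mm behind the grasp point. The pads swing forward as they close: fully open they stand 13 mm farther back than shut.
Start: joints at [64.171, 4.979, 10.078, 95.1, 0, 90], TCP at [0.24, 0.495, 0.231] pointing down, gripper open.
Joint ranges: [-179.16, 179.16], [-48.56, 103.87], [-65.8, 70.77], [-126.05, 130.52], [-82.76, 87.17], [-180, 180]. Speed limits (degrees/s): [127.2, 127.2, 147.25, 180, 180, 180].

### API

Orientations are given as [roll, pitch, yaw] about the fixed x, y, z axes, in that order (R = Rz(yaw) Ry(pitch) Rx(roll)).
In Python, from workcell import bot gives the robot as it stands.
- The arm moves only by the tool arm_command, never from a script. Its argument "series" is a list of rows, each a list of 4 numbers: the shift along the tool's x, y, z in m, then the turn about the tool's z in rad. A call has exactly 5 rows; each row is the pose to reach, as a shift and turn from the pose commanded when the call began, along the tool's axes at that moment; what a row does not reach only later rows make up. A row lasts 1/10 s, in which the tool goes at most 50 mm and 8.59 degrees, less where a joint would pass 70% of its speed; a pose out of reach is approached as far as the arm can. A call with a gripper value outside its range is refused whole. "hand" is the finger opening in m, from 0 to 0.0854, set as the call begins (left out, the last holds). The fingers move at their own pace and stop on an object; "grip_force" is the grip in N (left out, the last holds). Time passes only in rows, so rows that repeat a pose let the fingers close, or fill a call up. It gives the time, the measured TCP pose, the force, the opening and the grip force at its end, in the units of the state.
- bot.get_obs(): the state, without advancing time (a new reading comes with each control period).
- bot.camera(name): name is "scene" or "top"; returns a dict with "color" (420x560x3 uint8, blue, green, red), "camera_matrix" (3x3 intrinsics, pixels), "dist_coeffs" ([k1, k2, p1, p2, k3] as OpenCV has them; the pictures are not rectified), "xyz" and "orientation" of the camera in the world. Camera axes: x right, y up, looking along -z (the intrinsics and any distortion apply to the point x, -y, -z); pixel columns grow to the right and rows downward; lengths in m; the calibration is good to about 2 mm. A picture is of the moment at which its call begins. There is no depth.
- bot.job_done(): hands the job in; it is judged then, once.
Trained networks look in the newest picture that a camera, given by its name, has taken for a name from the list of things; names that differ only in an ending like _2 or _b are one class to them, and where a whole thing is asked for, a point or a joint stands for the part that bears it (a point fixed in the world has none). Each returns a list of dicts, best first, with "confidence" (0 to 1); they miss things now and then, are a little off and sometimes report something else, mostly with a low value. They report only what shows in the picture. A call takes as long as a camera call.
- bot.find_in(camera, target): "location" ([column, row] in pixels, amid what is visible of it).
- bot.mark_of(camera, target): "location" ([column, row] in pixels: a listed point, or the origin of a listed thing).
The state is a dict: "time": time; "q": joint angles; "qd": joint speeds; "joint_efforts": joint torques, N m; "ee_pos": TCP position; "tcp_rot": TCP orientation; "wrist_force": force on the tool from outside, world axes, zero at the start; "torque": the same for the moment, N m; "opening": finger opening in m; "grasp_force": force on a finger pad.
Only numpy, scipy, OpenCV 4.12 (cv2) and the standard library are available. Lean on these libraries where they do the work, as an engineer would, in place of code of your own. Each camera call takes 0.05 s, during which the arm holds its last target. There are 200 camera calls.

## Working session

There is one attempt and no reset: what is moved stays moved. The work goes in short steps, Python scripts to look and compute and a tool call to move; the robot and the scene stay as the last step left them, time stands still between calls to the robot, and variables do not carry over. Pictures are saved under pics/ and viewed, at most 16 in all, crops included, and the job is handed in when it is done.

Besides the shell and the picture viewer there is one more tool, called after "Request:" as a command line: name --pt "numbers of a row" for each row, then --argument value for the rest. arm_command: Moves the arm, as the interface text tells. Its arguments: {"type":"object","properties":{"series":{"type":"array"},"hand":{"type":"number"},"grip_force":{"type":"number"}},"required":["series"]}

```bash
mkdir -p pics
cat > h.py <<'E'
import numpy as np,cv2
from scipy.spatial.transform import Rotation as R
from workcell import bot
def cam(n,save=None):
    c=bot.camera(n)
    if save: cv2.imwrite('pics/'+save,c['color'])
    return c
def ray(c,uv,z):
    K=np.array(c['camera_matrix']);d=np.array(c['dist_coeffs'])
    p=cv2.undistortPoints(np.array([[uv]],float),K,d)[0,0]
    o=np.array(c['orientation'],float)
    Rm=R.from_euler('xyz',o,degrees=True).as_matrix() if o.size==3 else o
    v=Rm@np.array([p[0],-p[1],-1]);o=np.array(c['xyz'])
    return (o+v*(z-o[2])/v[2])
E
python3 - <<'E'
from h import *
for n in('scene','top'):
    c=cam(n,n+'0.png'); print(n,c['xyz'],c['orientation'],c['camera_matrix'])
    for t,z in [('carrier',0),('post0',.066),('post1',.066),('cover',.066),('hole0',.066),('hole1',.066),('mat',0)]+[(a+b,0) for b in('blue','red','green','yellow') for a in('pot_','lid_')]+[(b,0) for b in('slide_box','timer','tip_tray','beaker')]:
        print(t,[(np.round(m['location']).tolist(),round(m['confidence'],2),ray(c,m['location'],z)[:2].round(4).tolist()) for m in bot.mark_of(n,t)[:3]])
print(bot.get_obs())
E
```

```text
scene [ 1.34105743 -0.62793965  1.02282486] [47.52792394  1.18338882 50.39181722] [[472.22470792   0.         279.59181383]
 [  0.         472.22470792 216.54207315]
 [  0.           0.           1.        ]]
carrier [([302.0, 252.0], 0.83, [0.6298, 0.0186])]
post0 [([271.0, 254.0], 0.88, [0.6245, -0.0918]), ([330.0, 214.0], 0.77, [0.6142, 0.1459]), ([271.0, 254.0], 0.68, [0.6253, -0.0921])]
post1 [([271.0, 254.0], 0.88, [0.6245, -0.0918]), ([330.0, 214.0], 0.77, [0.6142, 0.1459]), ([271.0, 254.0], 0.68, [0.6253, -0.0921])]
cover [([301.0, 235.0], 0.9, [0.6244, 0.0185]), ([301.0, 252.0], 0.4, [0.6739, -0.0246])]
hole0 [([270.0, 254.0], 0.84, [0.6228, -0.0944]), ([330.0, 218.0], 0.61, [0.6263, 0.1321])]
hole1 [([270.0, 254.0], 0.84, [0.6228, -0.0944]), ([330.0, 218.0], 0.61, [0.6263, 0.1321])]
mat [([253.0, 221.0], 0.65, [0.4273, -0.0078])]
pot_blue [([212.0, 271.0], 0.64, [0.5179, -0.2256])]
lid_blue [([358.0, 220.0], 0.67, [0.64, 0.2459])]
pot_red [([371.0, 176.0], 0.57, [0.5123, 0.4474])]
lid_red [([154.0, 275.0], 0.72, [0.4218, -0.3589]), ([270.0, 254.0], 0.47, [0.5741, -0.056])]

[... 2049 characters left out ...]
.0], 0.88, [0.5513, 0.3421])]
{'time': 2.0, 'q': array([ 6.41712732e+01,  4.97970435e+00,  1.00774022e+01,  9.50982583e+01,
       -1.76064030e-03,  9.00003399e+01]), 'qd': array([-0.03119682,  0.00021605, -0.04939384, -0.09154843, -0.00856395,
        0.01287515]), 'joint_efforts': array([-7.51890875e-04, -5.20092273e+01,  4.64856148e+01,  1.64742727e-03,
       -1.07510309e-04,  7.62023245e-07]), 'ee_pos': array([0.2396341 , 0.49505323, 0.23126915]), 'tcp_rot': array([-1.79999440e+02,  1.76064362e-03,  1.54170933e+02]), 'wrist_force': array([ 0.48103527,  0.80130221, -0.10980735]), 'torque': array([ 0.02397438, -0.05530837,  0.01186843]), 'grasp_force': 0.0, 'opening': 0.08538291622806919}
```

View pics/top0.png

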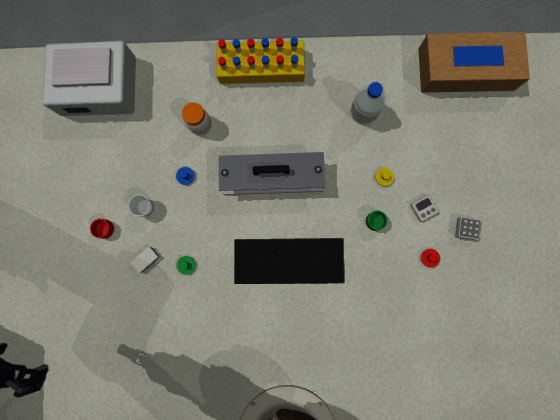

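View pics/scene0.png

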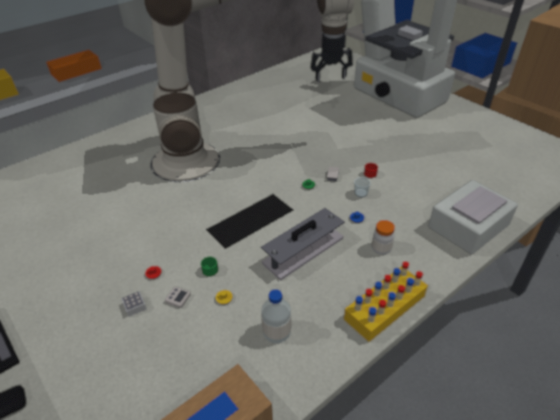

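The top view shows two pots, red at (101,229) and green at (376,220). The lids are blue (185,176), yellow (385,177), green (186,265) and red (430,258). The cover sits on the carrier around (271,172) and the mat is at (289,261). Next I'll refine these positions by matching silhouettes.

```bash
cat >> h.py <<'E'
def proj(c,P):
    o=np.array(c['orientation'],float)
    Rm=R.from_euler('xyz',o,degrees=True).as_matrix() if o.size==3 else o
    q=(np.array(P)-np.array(c['xyz']))@Rm; q=q*[1,-1,-1]
    return cv2.projectPoints(q,np.zeros(3),np.zeros(3),np.array(c['camera_matrix']),np.array(c['dist_coeffs']))[0][:,0]
CY={'pot':[(.024,0,.034)],'lid':[(.018,0,.006),(.023,.006,.010),(.009,.010,.026)]}
def sil(c,kind,x,y,z0=0):
    S=8;m=np.zeros((420*S//4,560*S//4),np.uint8);a=np.linspace(0,2*np.pi,40)
    m=np.zeros((1680,2240),np.uint8)
    for r,l,h in CY[kind]:
        P=np.concatenate([np.c_[x+r*np.cos(a),y+r*np.sin(a),0*a+z0+t] for t in(l,h)])
        hu=cv2.convexHull(((proj(c,P)+.5)*4-.5).astype(np.float32))
        cv2.fillPoly(m,[np.round(hu).astype(np.int32)],255)
    return m
def cmask(c,col):
    b=cv2.cvtColor(c['color'],cv2.COLOR_BGR2HSV);H,S_,V=cv2.split(b)
    rng={'red':(H<8)|(H>172),'green':(H>45)&(H<90),'blue':(H>100)&(H<130),'yellow':(H>20)&(H<35)}[col]
    return (rng&(S_>110)&(V>35)).astype(np.uint8)
def locate(c,col,kind,uv,z0=0):
    n,l,st,ce=cv2.connectedComponentsWithStats(cmask(c,col))
    ok=[i for i in range(1,n) if st[i,4]>25 and np.hypot(*(ce[i]-uv))<25]
    if not ok: return None
    i=max(ok,key=lambda i:st[i,4]); t=ce[i]
    p=ray(c,t,z0+.015)[:2]
    for _ in range(4):
        M=cv2.moments(sil(c,kind,*p,z0),True); g=np.array([(M['m10']/M['m00']+.5)/4-.5,(M['m01']/M['m00']+.5)/4-.5])
        p=p+ray(c,t,z0+.02)[:2]-ray(c,g,z0+.02)[:2]
    return p.round(4).tolist(),int(st[i,4]),round(M['m00']/16),t.round(1).tolist()
OBJ={'pot_red':((101,229),(371,171)),'pot_green':((376,220),(209,266)),'lid_red':((430,258),(153,272)),'lid_green':((186,265),(308,184)),'lid_blue':((185,176),(357,217)),'lid_yellow':((385,177),(224,297))}
def all_(z={}):
    for k,n in enumerate(('top','scene')):
        c=cam(n)
        for o,uv in OBJ.items():
            print(n,o,locate(c,o[4:],o[:3],uv[k]))
E
python3 - <<'E'
from h import *
all_()
c=cam('top');im=c['color']
m=(im.max(2)<30).astype(np.uint8);n,l,st,ce=cv2.connectedComponentsWithStats(m)
i=[i for i in range(1,n) if np.hypot(*(ce[i]-(289,261)))<8 and st[i,4]>2000]
for j in i:
    pts=np.argwhere(l==j)[:,::-1].astype(float)
    hu=cv2.convexHull(pts.astype(np.float32))[:,0]
    w=np.array([ray(c,p,.003)[:2] for p in hu])
    print('mat',cv2.minAreaRect((w*1000).astype(np.float32)))
a=cv2.resize(im[140:300,205:360],None,fx=5,fy=5,interpolation=cv2.INTER_CUBIC)[:600]
s=cam('scene')['color'];cv2.imwrite('pics/cr.png',a)
cv2.imwrite('pics/crs.png',cv2.resize(s[195:280,240:360],None,fx=6,fy=6,interpolation=cv2.INTER_CUBIC))
E
```

```text
top pot_red ([0.5018, 0.4506], 388, 409, [101.3, 228.2])
top pot_green ([0.5084, -0.2285], 330, 368, [376.3, 220.3])
top lid_red ([0.415, -0.3583], 289, 297, [430.1, 257.8])
top lid_green ([0.4082, 0.241], 274, 286, [185.6, 264.8])
top lid_blue ([0.6321, 0.2447], 261, 270, [184.8, 175.3])
top lid_yellow ([0.6183, -0.2554], 278, 278, [384.3, 176.5])
scene pot_red ([0.5031, 0.4522], 155, 205, [370.4, 169.9])
scene pot_green ([0.5105, -0.2275], 221, 314, [209.1, 266.1])
scene lid_red ([0.4174, -0.3575], 159, 181, [152.7, 272.0])
scene lid_green ([0.4093, 0.2425], 68, 112, [308.0, 183.8])
scene lid_blue ([0.6341, 0.2461], 104, 136, [356.7, 216.8])
scene lid_yellow ([0.6205, -0.2544], 186, 205, [223.6, 296.6])
mat ((413.67779541015625, -13.134262084960938), (266.1264953613281, 107.7458267211914), 89.12828063964844)
```

View pics/cr.png

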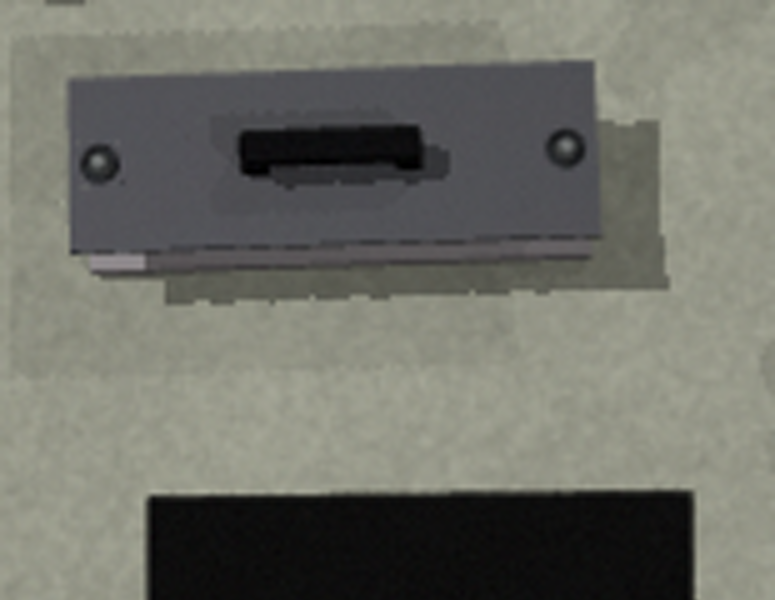

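The crop shows the cover's corners at crop (67,80), (594,61), (601,238) and (70,253), and the pins at (99,163) and (566,148). The mat lies squarely below it.

Run:
```python
from h import *
c=cam('top')
f=lambda p,z:ray(c,(205+(p[0]+.5)/5-.5,140+(p[1]+.5)/5-.5),z)[:2]
C=[f(p,.072) for p in[(67,80),(594,61),(601,238),(70,253)]]
print(np.round(C,4),np.mean(C,0))
for e in((0,1),(3,2)):
    d=C[e[0]]-C[e[1]];print('yaw',np.degrees(np.arctan2(-d[0],d[1])),np.hypot(*d))
a,b=f((99,163),.075),f((566,148),.075);d=a-b;print(a,b,(a+b)/2,np.hypot(*d),np.degrees(np.arctan2(-d[0],d[1])))
h1,h2=f((240,132),.1),f((421,127),.1);print('handle top',h1,h2)
s=cam('scene')
for t,z in(('hole0',.066),('cover',.066)):
  print([ray(s,m['location'],z)[:2].round(4) for m in bot.mark_of('scene',t)])
```

```text
[[ 0.6652  0.1497]
 [ 0.6686 -0.1002]
 [ 0.5839 -0.101 ]
 [ 0.582   0.1484]] [0.62488641 0.02423449]
yaw 0.7795700143685877 0.24994042783706666
yaw 0.43123449505549605 0.24936020742885115
[0.62409963 0.13410112] [ 0.62640483 -0.0856035 ] [0.62525223 0.02424881] 0.2197167146219964 0.6011403056271035
handle top [0.63196832 0.0652806 ] [ 0.63243691 -0.0178039 ]
[array([0.63  , 0.1277]), array([ 0.6827, -0.0138])]
[array([0.6223, 0.0324]), array([0.5504, 0.3802])]
```

```bash
cat >> h.py <<'E'
def plan(wps,step=.23,turn=.7,pose=None):
    o=bot.get_obs();p=np.array(o['ee_pos']);y=o['tcp_rot'][2]
    if pose: p,y=np.array(pose[:3]),pose[3]
    for w in wps:
        d=np.array(w[:3])-p;dy=(w[3]-y+180)%360-180
        n=max(1,int(np.ceil(max(np.linalg.norm(d)/step,abs(np.radians(dy))/turn))))
        for _ in range(n):
            f=R.from_euler('xyz',[180,0,y],degrees=True)
            print((f.inv().apply(d/n)).round(4).tolist(),round(-np.radians(dy/n),4),'->',(p+d/n).round(3))
            p=p+d/n;y+=dy/n
    return
E
python3 - <<'E'
from h import *
plan([(.6262,.0248,.16,90.6),(.6262,.0248,.078,90.6)])
E
```

```text
[-0.1843, -0.0849, 0.0238] 0.3698 -> [0.368 0.338 0.208]
[-0.2025, -0.0126, 0.0238] 0.3698 -> [0.497 0.182 0.184]
[-0.1934, 0.0615, 0.0238] 0.3698 -> [0.626 0.025 0.16 ]
[0.0, -0.0, 0.082] -0.0 -> [0.626 0.025 0.078]
```

Request:
arm_command --pt "-0.0369 -0.017 0.0048 0.074" --pt "-0.0737 -0.034 0.0095 0.148" --pt "-0.1106 -0.0509 0.0143 0.222" --pt "-0.1474 -0.0679 0.019 0.296" --pt "-0.1843 -0.0849 0.0238 0.3698"

```text
time: 2.9
ee_pos: [0.3693, 0.337, 0.2074]
tcp_rot: [180.0, 0.0, 132.8]
wrist_force: [1.0, 0.8, 0.1]
opening: 0.0853
grasp_force: 0.0
```

Request:
arm_command --pt "-0.0405 -0.0025 0.0048 0.074" --pt "-0.081 -0.005 0.0095 0.148" --pt "-0.1215 -0.0076 0.0143 0.222" --pt "-0.162 -0.0101 0.019 0.296" --pt "-0.2025 -0.0126 0.0238 0.3698"

```text
time: 3.4
ee_pos: [0.4982, 0.1801, 0.1837]
tcp_rot: [180.0, -0.0, 111.6]
wrist_force: [0.2, 0.0, -0.8]
opening: 0.0851
grasp_force: 0.0
```

Request:
arm_command --pt "-0.0387 0.0123 0.0048 0.074" --pt "-0.0774 0.0246 0.0095 0.148" --pt "-0.116 0.0369 0.0143 0.222" --pt "-0.1547 0.0492 0.019 0.296" --pt "-0.1934 0.0615 0.0238 0.3698"

```text
time: 3.9
ee_pos: [0.6272, 0.0233, 0.1597]
tcp_rot: [180.0, -0.0, 90.4]
wrist_force: [0.6, 0.7, 0.5]
opening: 0.0855
grasp_force: 0.0
```

Request:
arm_command --pt "0 0 0 0" --pt "0 0 0 0" --pt "0 0 0 0" --pt "0 0 0 0" --pt "0 0 0 0" --hand 0.05

```text
time: 4.4
ee_pos: [0.626, 0.0257, 0.1605]
tcp_rot: [180.0, -0.0, 90.7]
wrist_force: [0.4, -0.5, -0.0]
opening: 0.0496
grasp_force: 0.0
```

Run:
```python
from h import *
o=bot.get_obs();print(o['time'],o['ee_pos'],o['tcp_rot'],o['wrist_force'],o['q'])
s=cam('scene')['color'];cv2.imwrite('pics/s1.png',cv2.resize(s[130:290,220:380],None,fx=3.7,fy=3.7,interpolation=cv2.INTER_CUBIC))
```

```text
4.4 [0.62600815 0.02573712 0.16047257] [ 1.79953981e+02 -2.81004664e-03  9.06922570e+01] [ 0.36320792 -0.47836252 -0.03128998] [2.35360912e+00 1.47087469e+01 1.33115826e+01 8.85567548e+01
 1.47468718e-03 9.16613538e+01]
```

View pics/s1.png

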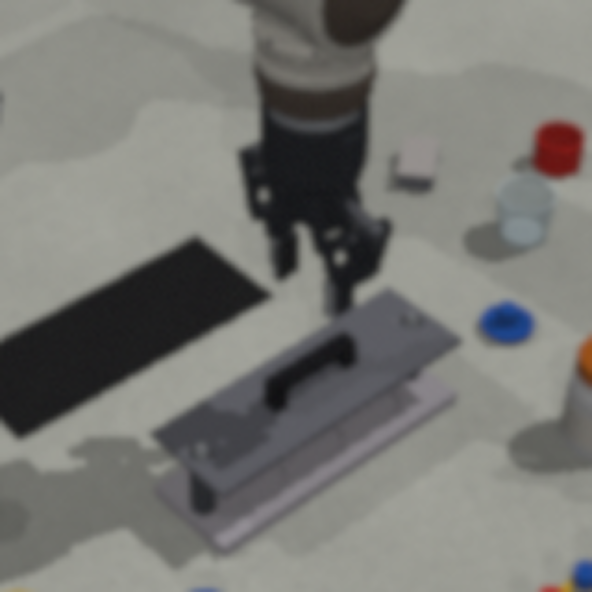

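The fingers straddle the handle along x at about crop (312,288), with the handle below at (312,370). I'll descend and grip.

Request:
arm_command --pt "0 0 0.02 0" --pt "0 0 0.04 0" --pt "0 0 0.06 0" --pt "0 0 0.075 0" --pt "0 0 0.082 0"

```text
time: 4.95
ee_pos: [0.6256, 0.0251, 0.0764]
tcp_rot: [-179.9, 0.0, 90.6]
wrist_force: [-0.3, 0.0, -0.1]
opening: 0.0504
grasp_force: 0.0
```

Request:
arm_command --pt "0 0 0 0" --pt "0 0 0 0" --pt "0 0 0 0" --pt "0 0 0 0" --pt "0 0 0 0" --hand 0.005 --grip_force 60

```text
time: 5.45
ee_pos: [0.6269, 0.0249, 0.0791]
tcp_rot: [179.9, -0.0, 90.6]
wrist_force: [0.7, 1.2, 5.5]
opening: 0.0147
grasp_force: 59.9
```

Request:
arm_command --pt "0 0 0 0" --pt "0 0 0 0" --pt "0 0 0 0" --pt "0 0 0 0" --pt "0 0 0 0"

```text
time: 5.95
ee_pos: [0.6269, 0.0249, 0.0791]
tcp_rot: [179.9, -0.0, 90.6]
wrist_force: [-0.2, 0.4, 5.5]
opening: 0.0145
grasp_force: 59.9
```

Request:
arm_command --pt "0 0 -0.01 0" --pt "0 0 -0.025 0" --pt "0 0 -0.04 0" --pt "0 0 -0.055 0" --pt "0 0 -0.06 0"

```text
time: 6.45
ee_pos: [0.6271, 0.0248, 0.1407]
tcp_rot: [179.8, -0.0, 90.6]
wrist_force: [0.3, -0.1, -3.2]
opening: 0.0144
grasp_force: 58.9
```

Request:
arm_command --pt "-0.0018 -0.011 0 0" --pt "-0.0053 -0.032 0 0" --pt "-0.01 -0.059 0 0.006" --pt "-0.015 -0.089 0 0.01" --pt "-0.0175 -0.106 0 0.013"

```text
time: 6.95
ee_pos: [0.5187, 0.0059, 0.1381]
tcp_rot: [-180.0, 0.0, 89.8]
wrist_force: [1.2, 0.4, -1.6]
opening: 0.0146
grasp_force: 59.1
```

Request:
arm_command --pt "-0.0045 -0.027 0 0.003" --pt "-0.009 -0.054 0 0.006" --pt "-0.0135 -0.081 0 0.01" --pt "-0.0165 -0.099 0 0.012" --pt "-0.0175 -0.106 0 0.013"

```text
time: 7.45
ee_pos: [0.4133, -0.0112, 0.1384]
tcp_rot: [180.0, 0.0, 89.1]
wrist_force: [1.0, -0.6, -1.6]
opening: 0.0147
grasp_force: 59.1
```

Run:
```python
from h import *
o=bot.get_obs();print(o['time'],o['ee_pos'],o['tcp_rot'],o['wrist_force'],o['opening'])
t=cam('top')['color'];cv2.imwrite('pics/t2.png',cv2.resize(t[130:300,200:370],None,fx=3.5,fy=3.5,interpolation=cv2.INTER_CUBIC))
all_()
```

```text
7.45 [ 0.41325178 -0.01120748  0.1383973 ] [1.79964664e+02 3.50243799e-03 8.90929504e+01] [ 0.9711281  -0.58509369 -1.58078306] 0.01468360360627296
top pot_red ([0.5016, 0.4506], 390, 411, [101.3, 228.2])
top pot_green ([0.5085, -0.2288], 325, 372, [376.4, 220.2])
top lid_red ([0.415, -0.3582], 290, 296, [430.1, 257.7])
top lid_green ([0.4081, 0.2411], 275, 286, [185.6, 264.8])
top lid_blue ([0.6322, 0.2445], 259, 269, [184.8, 175.3])
top lid_yellow ([0.6183, -0.2554], 278, 278, [384.3, 176.5])
scene pot_red ([0.5036, 0.4516], 150, 205, [370.4, 170.0])
scene pot_green ([0.5105, -0.2275], 221, 314, [209.1, 266.1])
scene lid_red ([0.4174, -0.3575], 159, 181, [152.7, 272.0])
scene lid_green ([0.4094, 0.2427], 69, 112, [308.1, 183.8])
scene lid_blue ([0.6341, 0.2461], 104, 136, [356.7, 216.8])
scene lid_yellow ([0.6204, -0.2543], 184, 205, [223.6, 296.6])
```

View pics/t2.png

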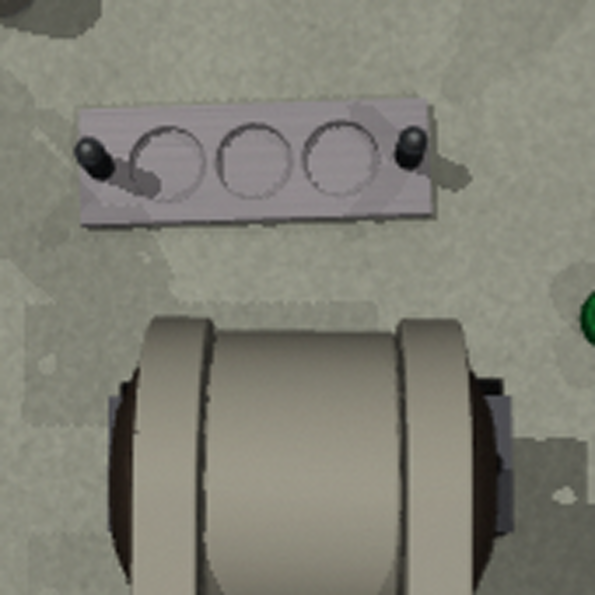

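The carrier is clear now, with its pockets at crop (168,163), (255,161) and (342,158), and the cover is over the mat. I'll lay it down and release.

Request:
arm_command --pt "0 0 0.03 0" --pt "0 0 0.06 0" --pt "0 0 0.09 0" --pt "0 0 0.105 0" --pt "0 0 0.112 0"

```text
time: 8.1
ee_pos: [0.4142, -0.0108, 0.0241]
tcp_rot: [-179.9, -0.0, 89.1]
wrist_force: [-0.3, -0.4, -1.4]
opening: 0.0149
grasp_force: 59.1
```

Request:
arm_command --pt "0 0 0.003 0" --pt "0 0 0.006 0" --pt "0 0 0.009 0" --pt "0 0 0.0095 0" --pt "0 0 0.0095 0"

```text
time: 8.6
ee_pos: [0.4147, -0.011, 0.0168]
tcp_rot: [180.0, -0.0, 89.1]
wrist_force: [0.4, 0.0, -2.7]
opening: 0.0149
grasp_force: 59.2
```

Request:
arm_command --pt "0 0 0 0" --pt "0 0 0 0" --pt "0 0 0 0" --pt "0 0 0 0" --pt "0 0 0 0" --hand 0.05

```text
time: 9.1
ee_pos: [0.4145, -0.011, 0.0165]
tcp_rot: [180.0, 0.0, 89.1]
wrist_force: [-0.3, 1.2, -0.1]
opening: 0.05
grasp_force: 0.0
```

Request:
arm_command --pt "0 0 -0.02 0" --pt "0 0 -0.05 0" --pt "0 0 -0.08 0" --pt "0 0 -0.11 0" --pt "0 0 -0.135 0"

```text
time: 9.6
ee_pos: [0.4146, -0.011, 0.1531]
tcp_rot: [179.9, -0.0, 89.1]
wrist_force: [-0.3, -0.7, 0.3]
opening: 0.05
grasp_force: 0.0
```

Run:
```python
from h import *
plan([(.45,-.2,.14,90),(.5095,-.228,.12,90)])
```

```text
[-0.1884, 0.0384, 0.0131] -0.0155 -> [ 0.45 -0.2   0.14]
[-0.028, 0.0595, 0.02] -0.0 -> [ 0.509 -0.228  0.12 ]
```

Request:
arm_command --pt "-0.043 0.0196 0.006 0" --pt "-0.086 0.039 0.013 -0.005" --pt "-0.13 0.059 0.02 -0.01" --pt "-0.173 0.078 0.026 -0.0155" --pt "-0.2164 0.0979 0.0331 -0.0155" --hand 0.085

```text
time: 10.1
ee_pos: [0.5095, -0.2309, 0.1181]
tcp_rot: [180.0, 0.0, 90.0]
wrist_force: [0.6, 0.4, -0.1]
opening: 0.0852
grasp_force: 0.0
```

Run:
```python
from h import *
c=cam('top');im=c['color']
print(bot.get_obs()['ee_pos'],bot.get_obs()['tcp_rot'])
cv2.imwrite('pics/t3.png',cv2.resize(im[140:300,205:360],None,fx=5,fy=5,interpolation=cv2.INTER_CUBIC)[:600])
for t,z in(('pocket0',.004),('pocket1',.004),('pocket2',.004),('post0',.066),('hole0',.003),('cover',.003)):
  print(t,[(round(m['confidence'],2),ray(c,m['location'],z)[:2].round(4).tolist()) for m in bot.mark_of('top',t)])
print(locate(c,'red','pot',OBJ['pot_red'][0]))
```

```text
[ 0.51101682 -0.2358494   0.11512677] [-1.79940543e+02  8.56685820e-02  8.98649266e+01]
pocket0 [(0.97, [0.6228, 0.0883]), (0.84, [0.631, 0.028]), (0.72, [0.6294, -0.0338]), (0.51, [0.636, 0.1492])]
pocket1 [(0.97, [0.6228, 0.0883]), (0.84, [0.631, 0.028]), (0.72, [0.6294, -0.0338]), (0.51, [0.636, 0.1492])]
pocket2 [(0.97, [0.6228, 0.0883]), (0.84, [0.631, 0.028]), (0.72, [0.6294, -0.0338]), (0.51, [0.636, 0.1492])]
post0 [(0.86, [0.6239, -0.0776]), (0.86, [0.6165, 0.136])]
hole0 [(0.86, [0.4148, 0.1051]), (0.63, [0.4098, -0.1213])]
cover [(0.7, [0.4138, -0.0177])]
([0.5017, 0.4507], 389, 410, [101.3, 228.2])
```

View pics/t3.png

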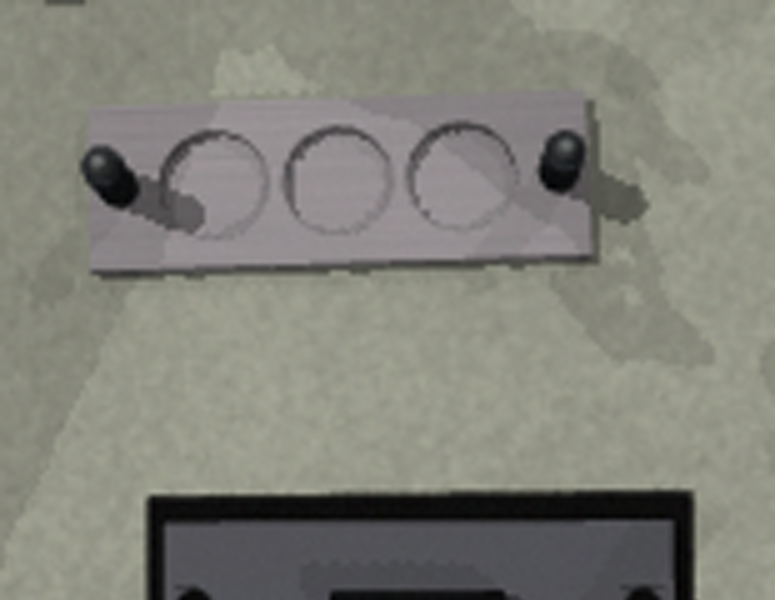

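The cover is on the mat. The pocket rims are centred at crop (215,184), (338,180) and (463,176), and the carrier corners at (88,107), (586,92), (595,260) and (92,272).

Run:
```python
from h import *
c=cam('top')
f=lambda p,z:ray(c,(205+(p[0]+.5)/5-.5,140+(p[1]+.5)/5-.5),z)[:2]
for p in((215,184),(338,180),(463,176)): print(f(p,.012).round(4))
C=np.array([f(p,.012) for p in[(88,107),(586,92),(595,260),(92,272)]]);print(C.mean(0).round(4))
for t in('pot_green','pot_red'): print(locate(c,t[4:],'pot',OBJ[t][0]))
o=bot.get_obs();print(o['ee_pos'],o['tcp_rot'][2])
```

```text
[0.6251 0.0855]
[0.6257 0.024 ]
[ 0.6264 -0.0384]
[0.6246 0.0232]
([0.5076, -0.2264], 296, 370, [375.4, 220.6])
([0.5018, 0.4507], 387, 409, [101.3, 228.1])
[ 0.5089561  -0.22789298  0.11903456] 90.07682772387014
```

Request:
arm_command --pt "0 0 0 0" --pt "0 0 0 0" --pt "0 0 0 0" --pt "0 0 0 0" --pt "0 0 0 0"

```text
time: 11.0
ee_pos: [0.509, -0.2288, 0.1183]
tcp_rot: [180.0, 0.0, 90.0]
wrist_force: [-0.2, -0.2, -0.9]
opening: 0.0853
grasp_force: 0.0
```

Request:
arm_command --pt "0 0 0.03 0" --pt "0 0 0.06 0" --pt "0 0 0.085 0" --pt "0 0 0.1 0" --pt "0 0 0.11 0"

```text
time: 11.5
ee_pos: [0.5086, -0.2288, 0.0072]
tcp_rot: [-179.9, -0.0, 90.0]
wrist_force: [-0.2, -0.5, -0.7]
opening: 0.0855
grasp_force: 0.0
```

Request:
arm_command --pt "0 0 0 0" --pt "0 0 0 0" --pt "0 0 0 0" --pt "0 0 0 0" --pt "0 0 0 0" --hand 0.035 --grip_force 25

```text
time: 12.0
ee_pos: [0.5098, -0.2293, 0.0098]
tcp_rot: [179.9, 0.1, 90.0]
wrist_force: [-0.1, 0.8, 6.0]
opening: 0.0463
grasp_force: 26.5
```

Request:
arm_command --pt "0 0 0 0" --pt "0 0 0 0" --pt "0 0 0 0" --pt "0 0 0 0" --pt "0 0 0 0"

```text
time: 12.5
ee_pos: [0.5098, -0.2293, 0.0098]
tcp_rot: [179.9, 0.1, 90.0]
wrist_force: [-0.5, -0.5, 6.0]
opening: 0.0461
grasp_force: 26.5
```

Request:
arm_command --pt "0 0 -0.01 0" --pt "0 0 -0.03 0" --pt "0 0 -0.055 0" --pt "0 0 -0.08 0" --pt "0 0 -0.1 0"

```text
time: 13.0
ee_pos: [0.5092, -0.229, 0.1106]
tcp_rot: [179.9, 0.0, 90.0]
wrist_force: [1.2, 0.0, -0.4]
opening: 0.0466
grasp_force: 25.9
```

Run:
```python
from h import *
o=bot.get_obs();print(o['ee_pos'],o['tcp_rot'],o['opening'],o['grasp_force'])
for n,k in(('scene',1),):
  c=cam(n)
  for z in(.10,.105): print(locate(c,'green','pot',proj(c,[[.509,-.228,z+.017]])[0],z))
cv2.imwrite('pics/s4.png',cv2.resize(c['color'][170:310,140:340],None,fx=4,fy=4,interpolation=cv2.INTER_CUBIC))
```

```text
[ 0.50918413 -0.22897381  0.11060116] [1.79926026e+02 3.19845262e-02 9.00049583e+01] 0.04659904011533344 25.929108252748847
([0.5003, -0.2345], 115, 346, [200.3, 240.5])
([0.5049, -0.2366], 115, 349, [200.3, 240.5])
```

View pics/s4.png

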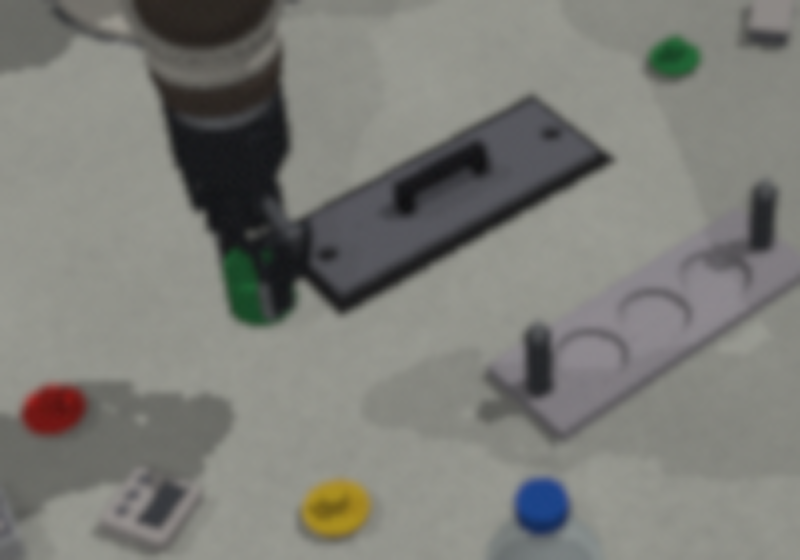

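The green pot is gripped and hanging upright. Next I'll carry it to pocket 0.

Request:
arm_command --pt "0.02 0.012 0 0" --pt "0.06 0.037 0 0" --pt "0.105 0.065 0 0" --pt "0.145 0.09 0 0" --pt "0.172 0.1065 0 0"

```text
time: 13.55
ee_pos: [0.6166, -0.054, 0.1084]
tcp_rot: [180.0, -0.0, 90.1]
wrist_force: [0.1, -1.3, -1.7]
opening: 0.0462
grasp_force: 26.0
```

Request:
arm_command --pt "0.009 0.006 0 0" --pt "0.0155 0.0095 0 0" --pt "0.0184 0.0113 0 0" --pt "0.0184 0.0113 0 0" --pt "0.0184 0.0113 0 0"

```text
time: 14.05
ee_pos: [0.6264, -0.0395, 0.1085]
tcp_rot: [180.0, 0.0, 89.9]
wrist_force: [-0.1, 0.2, -0.2]
opening: 0.0463
grasp_force: 26.0
```

Request:
arm_command --pt "0 0 0.02 0" --pt "0 0 0.045 0" --pt "0 0 0.065 0" --pt "0 0 0.078 0" --pt "0 0 0.083 0"

```text
time: 14.55
ee_pos: [0.6259, -0.0391, 0.024]
tcp_rot: [-179.9, -0.0, 90.0]
wrist_force: [-0.6, -0.2, -1.0]
opening: 0.0463
grasp_force: 26.0
```

Run:
```python
from h import *
o=bot.get_obs();print(o['ee_pos'],o['tcp_rot'],o['opening'],o['grasp_force'],o['wrist_force'])
c=cam('scene')
cv2.imwrite('pics/s5.png',cv2.resize(c['color'][190:290,220:360],None,fx=5,fy=5,interpolation=cv2.INTER_CUBIC))
```

```text
[ 0.62589174 -0.03910595  0.02402104] [-1.79899016e+02 -2.36327217e-03  8.99530792e+01] 0.046336535354817986 25.988788213580847 [-0.60416237 -0.1694881  -1.00949404]
```

View pics/s5.png

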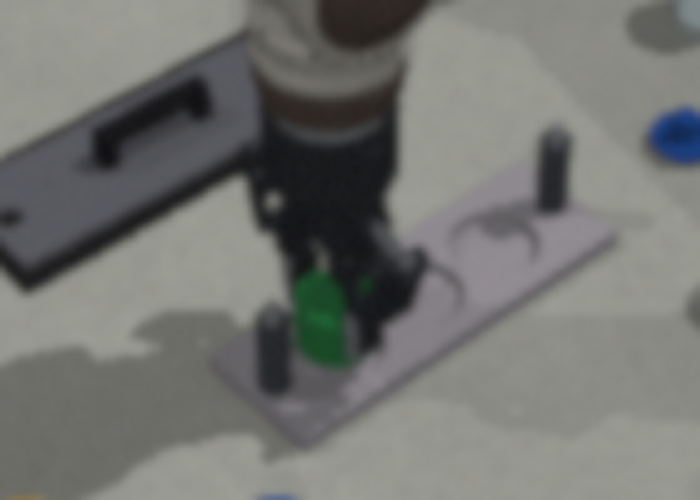

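The pot is just above pocket 0. I'll lower it in.

Request:
arm_command --pt "0.0008 0.0008 0.003 0" --pt "0.0008 0.0008 0.006 0" --pt "0.0008 0.0008 0.008 0" --pt "0.0008 0.0008 0.01 0" --pt "0.0008 0.0008 0.01 0"

```text
time: 15.1
ee_pos: [0.6275, -0.0376, 0.0152]
tcp_rot: [-180.0, -0.0, 90.0]
wrist_force: [1.2, 0.3, -0.6]
opening: 0.0465
grasp_force: 26.0
```

Request:
arm_command --pt "0 0 0.0003 0" --pt "0 0 0.0005 0" --pt "0 0 0.0005 0" --pt "0 0 0.0005 0" --pt "0 0 0.0005 0"

```text
time: 15.6
ee_pos: [0.6276, -0.0377, 0.0148]
tcp_rot: [180.0, 0.0, 90.0]
wrist_force: [0.7, 0.3, 0.2]
opening: 0.0468
grasp_force: 26.0
```

Request:
arm_command --pt "0 0 0.0005 0" --pt "0 0 0.001 0" --pt "0 0 0.001 0" --pt "0 0 0.001 0" --pt "0 0 0.001 0"

```text
time: 16.1
ee_pos: [0.6276, -0.0376, 0.0139]
tcp_rot: [180.0, -0.0, 90.0]
wrist_force: [-0.3, -0.2, 0.3]
opening: 0.0461
grasp_force: 26.1
```

Request:
arm_command --pt "0 0 0 0" --pt "0 0 0 0" --pt "0 0 0 0" --pt "0 0 0 0" --pt "0 0 0 0" --hand 0.075

```text
time: 16.6
ee_pos: [0.6276, -0.0377, 0.0137]
tcp_rot: [-180.0, 0.0, 90.0]
wrist_force: [-0.1, -0.2, -0.6]
opening: 0.0751
grasp_force: 0.0
```

Request:
arm_command --pt "0 0 -0.015 0" --pt "0 0 -0.04 0" --pt "0 0 -0.07 0" --pt "0 0 -0.1 0" --pt "0 0 -0.125 0" --hand 0.085

```text
time: 17.1
ee_pos: [0.6278, -0.0377, 0.142]
tcp_rot: [179.9, 0.0, 90.0]
wrist_force: [0.1, 0.8, 0.1]
opening: 0.085
grasp_force: 0.0
```

Run:
```python
from h import *
plan([(.5025,.4514,.12,90)])
```

```text
[0.163, -0.0418, 0.0073] 0.0 -> [0.586 0.125 0.135]
[0.163, -0.0418, 0.0073] 0.0 -> [0.544 0.288 0.127]
[0.163, -0.0418, 0.0073] 0.0 -> [0.502 0.451 0.12 ]
```

Request:
arm_command --pt "0.033 -0.008 0.002 0" --pt "0.065 -0.017 0.003 0" --pt "0.098 -0.025 0.005 0" --pt "0.13 -0.033 0.006 0" --pt "0.163 -0.0418 0.007 0"

```text
time: 17.6
ee_pos: [0.5854, 0.1265, 0.1331]
tcp_rot: [179.9, -0.0, 90.0]
wrist_force: [-0.3, 0.2, 0.7]
opening: 0.0852
grasp_force: 0.0
```

Request:
arm_command --pt "0.033 -0.008 0.002 0" --pt "0.065 -0.017 0.003 0" --pt "0.098 -0.025 0.005 0" --pt "0.13 -0.033 0.006 0" --pt "0.163 -0.0418 0.007 0"

```text
time: 18.1
ee_pos: [0.5436, 0.2896, 0.1262]
tcp_rot: [179.9, -0.0, 90.0]
wrist_force: [0.6, 0.5, -0.5]
opening: 0.0847
grasp_force: 0.0
```

Run:
```python
from h import *
c=cam('top')
print(locate(c,'green','pot',proj(c,[[.627,-.0376,.02]])[0],.004))
all_()
o=bot.get_obs();print(o['ee_pos'])
```

```text
([0.6258, -0.0367], 317, 350, [296.6, 174.2])
top pot_red None
top pot_green None
top lid_red ([0.415, -0.3583], 289, 297, [430.1, 257.8])
top lid_green ([0.4082, 0.241], 274, 286, [185.6, 264.8])
top lid_blue ([0.6322, 0.2445], 260, 269, [184.8, 175.3])
top lid_yellow ([0.6183, -0.2554], 278, 278, [384.3, 176.5])
scene pot_red ([0.5012, 0.4518], 164, 205, [370.0, 169.7])
scene pot_green None
scene lid_red ([0.4174, -0.3575], 159, 181, [152.7, 272.0])
scene lid_green ([0.4094, 0.2427], 69, 112, [308.1, 183.8])
scene lid_blue ([0.6341, 0.2461], 104, 136, [356.7, 216.8])
scene lid_yellow ([0.6205, -0.2544], 186, 205, [223.6, 296.6])
[0.54339065 0.28996435 0.12573773]
```

Request:
arm_command --pt "0.033 -0.008 0.002 0" --pt "0.065 -0.017 0.003 0" --pt "0.098 -0.025 0.005 0" --pt "0.13 -0.033 0.006 0" --pt "0.163 -0.0418 0.007 0"

```text
time: 18.75
ee_pos: [0.5026, 0.4514, 0.1187]
tcp_rot: [180.0, -0.0, 89.9]
wrist_force: [-0.4, -0.5, 0.2]
opening: 0.0848
grasp_force: 0.0
```

Request:
arm_command --pt "0 0 0 0" --pt "0 0 0.01 0" --pt "0 0 0.03 0" --pt "0 0 0.05 0" --pt "0 0 0.06 0"

```text
time: 19.25
ee_pos: [0.5023, 0.449, 0.0557]
tcp_rot: [-179.9, 0.1, 89.9]
wrist_force: [0.4, -0.2, -0.5]
opening: 0.0849
grasp_force: 0.0
```

Run:
```python
from h import *
o=bot.get_obs();print(o['ee_pos'])
c=cam('scene')
print(locate(c,'red','pot',OBJ['pot_red'][1]))
cv2.imwrite('pics/s6.png',cv2.resize(c['color'][110:230,300:420],None,fx=5,fy=5,interpolation=cv2.INTER_CUBIC))
```

```text
[0.50231756 0.4490239  0.05571694]
([0.5035, 0.4518], 153, 204, [370.4, 169.9])
```

View pics/s6.png

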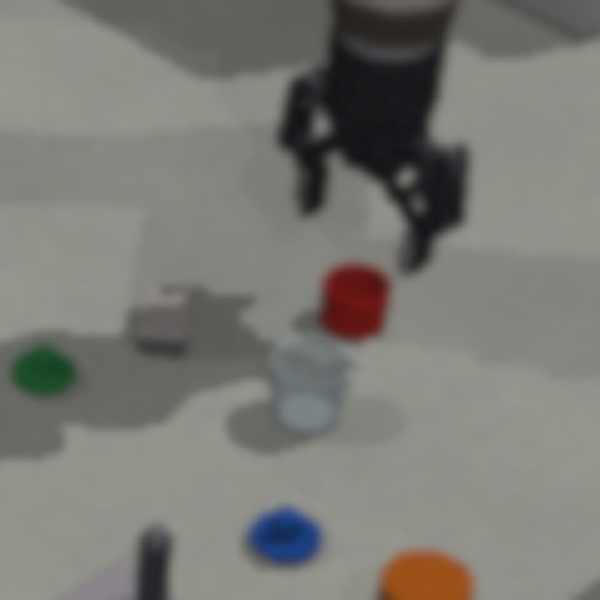

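The open fingers straddle the red pot, with the pot at crop (356,300) and the fingers at (310,205) and (412,265). I'll descend and grip.

Request:
arm_command --pt "0 0 0.015 0" --pt "0 0 0.03 0" --pt "0 0 0.042 0" --pt "0 0 0.049 0" --pt "0 0 0.049 0"

```text
time: 19.8
ee_pos: [0.5016, 0.4508, 0.0073]
tcp_rot: [-179.9, 0.1, 90.0]
wrist_force: [0.5, -0.3, 0.4]
opening: 0.0851
grasp_force: 0.0
```

Request:
arm_command --pt "0 0 0 0" --pt "0 0 0 0" --pt "0 0 0 0" --pt "0 0 0 0" --pt "0 0 0 0" --hand 0.035 --grip_force 25

```text
time: 20.3
ee_pos: [0.5025, 0.4517, 0.0098]
tcp_rot: [179.9, -0.1, 90.0]
wrist_force: [-0.4, -0.9, 7.5]
opening: 0.0475
grasp_force: 26.2
```

Request:
arm_command --pt "0 0 0 0" --pt "0 0 0 0" --pt "0 0 0 0" --pt "0 0 0 0" --pt "0 0 0 0"

```text
time: 20.8
ee_pos: [0.5025, 0.4517, 0.0098]
tcp_rot: [179.9, -0.1, 90.0]
wrist_force: [-0.5, -0.3, 6.7]
opening: 0.0475
grasp_force: 26.2
```

Request:
arm_command --pt "0 0 -0.01 0" --pt "0 0 -0.03 0" --pt "0 0 -0.055 0" --pt "0 0 -0.08 0" --pt "0 0 -0.1 0"

```text
time: 21.3
ee_pos: [0.5022, 0.4514, 0.1108]
tcp_rot: [180.0, -0.0, 90.0]
wrist_force: [0.5, 0.2, 0.6]
opening: 0.0474
grasp_force: 25.9
```

Run:
```python
from h import *
o=bot.get_obs();print(o['ee_pos'],o['opening'])
plan([(.6258,.0863,.11,90)])
```

```text
[0.50220732 0.45138611 0.11083366] 0.047380461113259505
[-0.1825, 0.0618, 0.0004] 0.0 -> [0.564 0.269 0.11 ]
[-0.1825, 0.0618, 0.0004] 0.0 -> [0.626 0.086 0.11 ]
```

Request:
arm_command --pt "-0.018 0.006 0 0" --pt "-0.05 0.017 0 0" --pt "-0.09 0.0305 0 0" --pt "-0.135 0.0457 0 0" --pt "-0.1825 0.0618 0 0"

```text
time: 21.8
ee_pos: [0.5637, 0.2665, 0.1079]
tcp_rot: [-179.9, 0.0, 90.0]
wrist_force: [1.2, 0.0, -0.0]
opening: 0.0472
grasp_force: 25.9
```

Request:
arm_command --pt "-0.045 0.015 0 0" --pt "-0.09 0.0305 0 0" --pt "-0.13 0.044 0 0" --pt "-0.16 0.0542 0 0" --pt "-0.178 0.0605 0 0"

```text
time: 22.3
ee_pos: [0.6244, 0.0877, 0.108]
tcp_rot: [-179.9, 0.0, 89.9]
wrist_force: [0.3, 0.2, 0.0]
opening: 0.0475
grasp_force: 25.9
```

Request:
arm_command --pt "-0.003 0.001 0 0" --pt "-0.0045 0.0015 0 0" --pt "-0.0045 0.0015 0.01 0" --pt "-0.0045 0.0015 0.03 0" --pt "-0.0045 0.0015 0.05 0"

```text
time: 22.8
ee_pos: [0.6256, 0.088, 0.0577]
tcp_rot: [180.0, -0.0, 90.1]
wrist_force: [-0.1, 0.6, -0.5]
opening: 0.0473
grasp_force: 25.9
```

Request:
arm_command --pt "0 0 0.015 0" --pt "0 0 0.027 0" --pt "0 0 0.033 0" --pt "0 0 0.033 0" --pt "0 0 0.033 0"

```text
time: 23.3
ee_pos: [0.6262, 0.0866, 0.0265]
tcp_rot: [180.0, -0.0, 90.0]
wrist_force: [-0.1, 0.4, -0.3]
opening: 0.0475
grasp_force: 25.9
```

Request:
arm_command --pt "0 0 0.003 0" --pt "0 0 0.006 0" --pt "0 0 0.009 0" --pt "0 0 0.011 0" --pt "0 0 0.0115 0"

```text
time: 23.8
ee_pos: [0.6257, 0.0864, 0.0139]
tcp_rot: [-180.0, 0.0, 90.0]
wrist_force: [-1.0, 0.6, 0.6]
opening: 0.0477
grasp_force: 26.0
```

Request:
arm_command --pt "0 0 0.0005 0" --pt "0 0 0.001 0" --pt "0 0 0.001 0" --pt "0 0 0.001 0" --pt "0 0 0.001 0"

```text
time: 24.3
ee_pos: [0.6259, 0.0864, 0.0138]
tcp_rot: [180.0, 0.0, 90.0]
wrist_force: [-3.9, -0.5, 5.1]
opening: 0.0476
grasp_force: 26.4
```

Contact is at the expected floor height, so the red pot is in. I'll release it, lift and go to the green lid.

Request:
arm_command --pt "0 0 0 0" --pt "0 0 0 0" --pt "0 0 0 0" --pt "0 0 0 0" --pt "0 0 0 0" --hand 0.075

```text
time: 24.8
ee_pos: [0.6259, 0.0865, 0.0132]
tcp_rot: [-180.0, 0.0, 90.0]
wrist_force: [0.4, 0.1, -0.3]
opening: 0.0749
grasp_force: 0.0
```

Request:
arm_command --pt "0 0 -0.015 0" --pt "0 0 -0.04 0" --pt "0 0 -0.07 0" --pt "0 0 -0.1 0" --pt "0 0 -0.115 0"

```text
time: 25.3
ee_pos: [0.6269, 0.0866, 0.1325]
tcp_rot: [179.8, -0.0, 90.0]
wrist_force: [-0.1, 0.4, 0.8]
opening: 0.075
grasp_force: 0.0
```

Request:
arm_command --pt "0.03 -0.042 0 0" --pt "0.06 -0.08 0 0" --pt "0.09 -0.12 0 0" --pt "0.12 -0.16 0 0" --pt "0.14 -0.18 0 0" --hand 0.05

```text
time: 25.8
ee_pos: [0.4432, 0.2276, 0.1287]
tcp_rot: [-180.0, -0.0, 90.1]
wrist_force: [1.3, 0.4, 0.0]
opening: 0.0498
grasp_force: 0.0
```

Run:
```python
from h import *
for n in('top','scene'):
  c=cam(n)
  for col,p,q in(('green',(.627,-.0376),(.4088,.2418)),('red',(.6258,.0863),(.4162,-.3579))):
    print(n,col,locate(c,col,'pot',proj(c,[[*p,.02]])[0],.004),locate(c,col,'lid',proj(c,[[*q,.01]])[0]))
o=bot.get_obs();print(o['ee_pos'],o['opening'])
plan([(.4088,.2418,.07,90)])
```

```text
top green ([0.6258, -0.0368], 314, 352, [296.6, 174.2]) ([0.408, 0.2384], 238, 286, [186.6, 264.9])
top red ([0.6242, 0.0849], 339, 354, [247.4, 175.9]) ([0.415, -0.3583], 289, 297, [430.1, 257.8])
scene green ([0.6278, -0.0356], 211, 301, [287.3, 255.7]) ([0.4093, 0.2425], 68, 112, [308.0, 183.8])
scene red ([0.6252, 0.0877], 217, 276, [318.1, 235.5]) ([0.4174, -0.3575], 159, 181, [152.7, 272.0])
[0.44365732 0.22837723 0.12889967] 0.05020269383622879
[0.0135, -0.0348, 0.0589] 0.0036 -> [0.409 0.242 0.07 ]
```

Request:
arm_command --pt "0.007 -0.018 0.02 0" --pt "0.0135 -0.036 0.04 0" --pt "0.0145 -0.0365 0.059 0" --pt "0.0145 -0.0365 0.059 0" --pt "0.0145 -0.0365 0.059 0"

```text
time: 26.4
ee_pos: [0.4098, 0.2407, 0.0697]
tcp_rot: [-180.0, 0.0, 90.0]
wrist_force: [0.3, 0.3, 1.3]
opening: 0.0496
grasp_force: 0.0
```

Request:
arm_command --pt "0 0 0 0" --pt "0 0 0 0" --pt "0 0 0 0" --pt "0 0 0 0" --pt "0 0 0 0"

```text
time: 26.9
ee_pos: [0.4095, 0.241, 0.0694]
tcp_rot: [180.0, -0.0, 90.0]
wrist_force: [0.1, -0.9, -0.3]
opening: 0.05
grasp_force: 0.0
```

Run:
```python
from h import *
o=bot.get_obs();print(o['ee_pos'],o['opening'])
c=cam('scene')
print(locate(c,'green','lid',OBJ['lid_green'][1]))
cv2.imwrite('pics/s7.png',cv2.resize(c['color'][120:220,250:370],None,fx=5,fy=5,interpolation=cv2.INTER_CUBIC))
```

```text
[0.40948337 0.2409624  0.06944004] 0.04995018892357278
([0.4093, 0.2425], 68, 112, [308.0, 183.8])
```

View pics/s7.png

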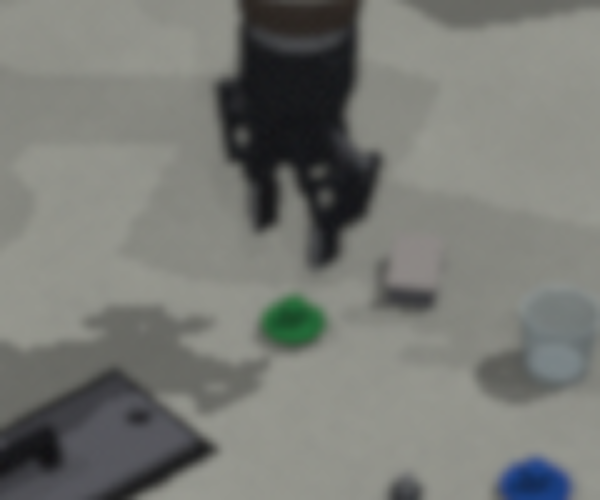

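The fingers, at crop (265,225) and (325,260), are centred over the green lid's knob at (293,315). I'll descend and grip.

Request:
arm_command --pt "0.0008 0 0.02 0" --pt "0.0008 0 0.04 0" --pt "0.0008 0 0.052 0" --pt "0.0008 0 0.057 0" --pt "0.0008 0 0.057 0"

```text
time: 27.45
ee_pos: [0.4091, 0.2416, 0.0119]
tcp_rot: [-180.0, 0.0, 90.0]
wrist_force: [-0.0, -0.2, 0.1]
opening: 0.05
grasp_force: 0.0
```

Request:
arm_command --pt "0 0 0 0" --pt "0 0 0 0" --pt "0 0 0 0" --pt "0 0 0 0" --pt "0 0 0 0" --hand 0.008 --grip_force 30

```text
time: 27.95
ee_pos: [0.4099, 0.2421, 0.0132]
tcp_rot: [179.9, -0.0, 90.0]
wrist_force: [-1.4, 0.4, 6.6]
opening: 0.0167
grasp_force: 29.3
```

Request:
arm_command --pt "0 0 0 0" --pt "0 0 0 0" --pt "0 0 0 0" --pt "0 0 0 0" --pt "0 0 0 0"

```text
time: 28.45
ee_pos: [0.4099, 0.242, 0.0132]
tcp_rot: [179.9, -0.0, 90.0]
wrist_force: [-0.9, -0.6, 5.3]
opening: 0.0165
grasp_force: 29.3
```

Request:
arm_command --pt "0 0 -0.01 0" --pt "0 0 -0.03 0" --pt "0 0 -0.06 0" --pt "0 0 -0.09 0" --pt "0 0 -0.11 0"

```text
time: 28.95
ee_pos: [0.4098, 0.242, 0.1251]
tcp_rot: [179.9, -0.1, 90.0]
wrist_force: [0.1, 0.1, -0.4]
opening: 0.0167
grasp_force: 29.3
```

Request:
arm_command --pt "0 0 0 0" --pt "0 0 0 0" --pt "0 0 0 0" --pt "0 0 0 0" --pt "0 0 0 0"

```text
time: 29.45
ee_pos: [0.409, 0.2415, 0.1215]
tcp_rot: [-179.9, 0.0, 90.0]
wrist_force: [-0.7, 0.6, 0.7]
opening: 0.0165
grasp_force: 29.3
```

Run:
```python
from h import *
o=bot.get_obs();p=o['ee_pos'];print(p,o['opening'])
for n in('top','scene'):
  c=cam(n);z=p[2]-.0125
  print(n,locate(c,'green','lid',proj(c,[[p[0],p[1],z+.01]])[0],z))
plan([(.6268,-.0362,.12,90)])
```

```text
[0.40901015 0.24151875 0.12146966] 0.016530353090751414
top ([0.4078, 0.2292], 131, 354, [179.0, 265.7])
scene ([0.4093, 0.2375], 45, 122, [307.5, 158.3])
[-0.1389, 0.1088, 0.0009] 0.0001 -> [0.518 0.103 0.121]
[-0.1389, 0.1088, 0.0009] 0.0001 -> [ 0.627 -0.036  0.12 ]
```

Request:
arm_command --pt "-0.014 0.011 0 0" --pt "-0.042 0.033 0 0" --pt "-0.075 0.0587 0 0" --pt "-0.108 0.0846 0 0" --pt "-0.1389 0.1088 0 0"

```text
time: 30.05
ee_pos: [0.519, 0.1013, 0.1222]
tcp_rot: [180.0, 0.0, 90.0]
wrist_force: [-0.3, 0.6, 0.5]
opening: 0.0159
grasp_force: 29.3
```

Request:
arm_command --pt "-0.035 0.0274 0 0" --pt "-0.07 0.055 0 0" --pt "-0.105 0.0822 0 0" --pt "-0.128 0.1 0 0" --pt "-0.1385 0.1085 0 0"

```text
time: 30.55
ee_pos: [0.6276, -0.0379, 0.1214]
tcp_rot: [-180.0, 0.0, 89.9]
wrist_force: [-0.9, 0.3, -0.7]
opening: 0.0164
grasp_force: 29.4
```

Request:
arm_command --pt "0 0 0 0" --pt "0 0 0.015 0" --pt "0 0 0.035 0" --pt "0 0 0.055 0" --pt "0 0 0.063 0"

```text
time: 31.05
ee_pos: [0.6247, -0.0341, 0.0564]
tcp_rot: [-179.8, -0.0, 90.1]
wrist_force: [-0.7, -0.0, 0.0]
opening: 0.0161
grasp_force: 29.4
```

Request:
arm_command --pt "0 0 0 0" --pt "0 0 0 0" --pt "0 0 0 0" --pt "0 0 0 0" --pt "0 0 0 0"

```text
time: 31.55
ee_pos: [0.627, -0.0357, 0.0599]
tcp_rot: [179.9, 0.0, 90.0]
wrist_force: [0.7, -0.6, 0.3]
opening: 0.0166
grasp_force: 29.4
```

Run:
```python
from h import *
o=bot.get_obs();p=o['ee_pos'];print(p,o['opening'])
c=cam('scene')
cv2.imwrite('pics/s8.png',cv2.resize(c['color'][190:290,240:340],None,fx=6,fy=6,interpolation=cv2.INTER_CUBIC))
```

```text
[ 0.62704401 -0.0356516   0.05993621] 0.016605087252829897
```

View pics/s8.png

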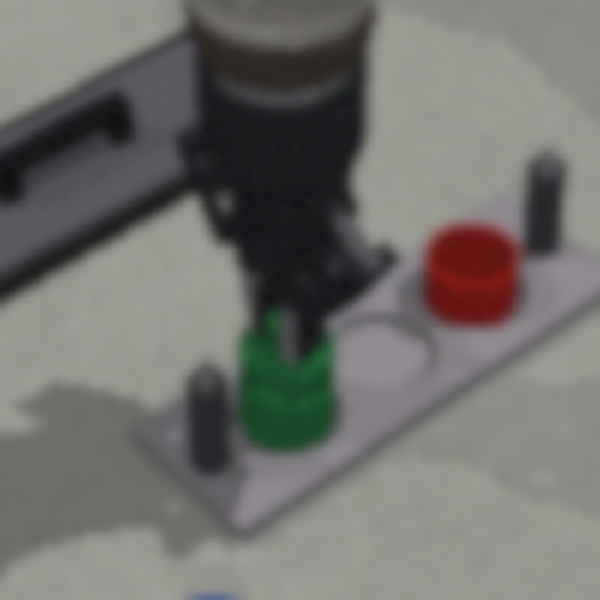

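The green lid hangs centred over the green pot at crop (288,370), and the red pot stands in pocket 2. I'll lower the lid to a TCP height of about 0.045.

Request:
arm_command --pt "0 0 0.004 0" --pt "0 0 0.008 0" --pt "0 0 0.011 0" --pt "0 0 0.013 0" --pt "0 0 0.0135 0"

```text
time: 32.1
ee_pos: [0.6265, -0.0357, 0.0454]
tcp_rot: [-180.0, 0.0, 90.0]
wrist_force: [-0.6, 0.3, -0.1]
opening: 0.0163
grasp_force: 29.4
```

Request:
arm_command --pt "0 0 0.0005 0" --pt "0 0 0.001 0" --pt "0 0 0.001 0" --pt "0 0 0.001 0" --pt "0 0 0.001 0"

```text
time: 32.6
ee_pos: [0.6267, -0.0356, 0.0453]
tcp_rot: [180.0, 0.0, 90.0]
wrist_force: [-3.8, -0.2, 5.2]
opening: 0.0165
grasp_force: 29.8
```

Request:
arm_command --pt "0 0 0 0" --pt "0 0 0 0" --pt "0 0 0 0" --pt "0 0 0 0" --pt "0 0 0 0" --hand 0.05

```text
time: 33.1
ee_pos: [0.6267, -0.0356, 0.0446]
tcp_rot: [-180.0, -0.0, 90.0]
wrist_force: [-0.0, -0.1, -0.0]
opening: 0.05
grasp_force: 0.0
```

Request:
arm_command --pt "0 0 -0.01 0" --pt "0 0 -0.03 0" --pt "0 0 -0.06 0" --pt "0 0 -0.08 0" --pt "0 0 -0.08 0"

```text
time: 33.6
ee_pos: [0.6283, -0.0357, 0.1292]
tcp_rot: [179.7, 0.0, 90.0]
wrist_force: [0.5, 0.0, -1.1]
opening: 0.0497
grasp_force: 0.0
```

Request:
arm_command --pt "-0.032 -0.021 0 0" --pt "-0.064 -0.042 0 0" --pt "-0.097 -0.063 0 0" --pt "-0.129 -0.084 0 0" --pt "-0.161 -0.105 0 0"

```text
time: 34.1
ee_pos: [0.5205, -0.1976, 0.1245]
tcp_rot: [-180.0, -0.0, 90.0]
wrist_force: [0.1, 0.7, -0.6]
opening: 0.0499
grasp_force: 0.0
```

Request:
arm_command --pt "-0.032 -0.021 0 0" --pt "-0.064 -0.042 0 0" --pt "-0.097 -0.063 0 0" --pt "-0.129 -0.084 0 0" --pt "-0.161 -0.105 0 0"

```text
time: 34.6
ee_pos: [0.4156, -0.3587, 0.1246]
tcp_rot: [-180.0, -0.0, 90.0]
wrist_force: [-0.3, -0.1, 0.0]
opening: 0.05
grasp_force: 0.0
```

Request:
arm_command --pt "0 0 0 0" --pt "0 0 0.015 0" --pt "0 0 0.035 0" --pt "0 0 0.05 0" --pt "0 0 0.055 0"

```text
time: 35.1
ee_pos: [0.4164, -0.356, 0.0671]
tcp_rot: [-179.9, -0.1, 90.1]
wrist_force: [0.2, -0.7, -0.4]
opening: 0.0497
grasp_force: 0.0
```

Run:
```python
from h import *
for n in('top','scene'):
  c=cam(n)
  for col,k,p,z in(('green','lid',(.627,-.0357),.032),('red','pot',(.6248,.0863),.004),('red','lid',(.4162,-.3579),0)):
    print(n,col,k,locate(c,col,k,proj(c,[[*p,z+.012]])[0],z))
bot.camera('scene')
o=bot.get_obs();print(o['time'],o['ee_pos'],o['opening'])
t=cam('scene')['color'];cv2.imwrite('pics/s9.png',np.vstack([cv2.resize(t[200:280,240:360],None,fx=4.5,fy=4.5,interpolation=cv2.INTER_CUBIC),cv2.resize(t[230:280,100:220],None,fx=4.5,fy=4.5,interpolation=cv2.INTER_CUBIC)]))
```

```text
top green lid ([0.6246, -0.0363], 299, 290, [296.5, 173.4])
top red pot ([0.6242, 0.0849], 339, 354, [247.4, 175.9])
top red lid ([0.415, -0.3582], 290, 296, [430.1, 257.7])
scene green lid ([0.6383, -0.0444], 233, 174, [287.3, 254.7])
scene red pot ([0.6252, 0.0877], 219, 278, [318.1, 235.5])
scene red lid ([0.4174, -0.3575], 159, 181, [152.7, 272.0])
35.25 [ 0.41699759 -0.35709496  0.06961669] 0.0503173071429846
```

View pics/s9.png

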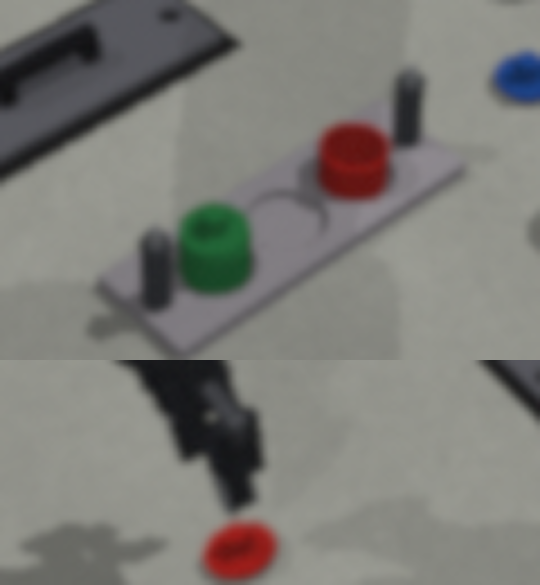

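The green pot is closed, with the lid flush at crop (215,225), and the gripper is above the red lid. I'll grip that.

Request:
arm_command --pt "0 0 0.02 0" --pt "0 0 0.04 0" --pt "0 0 0.052 0" --pt "0 0 0.057 0" --pt "0 0 0.057 0"

```text
time: 35.8
ee_pos: [0.4167, -0.3576, 0.0128]
tcp_rot: [-180.0, -0.0, 90.0]
wrist_force: [-0.2, -0.3, -0.3]
opening: 0.0502
grasp_force: 0.0
```

Request:
arm_command --pt "0 0 0 0" --pt "0 0 0 0" --pt "0 0 0 0" --pt "0 0 0 0" --pt "0 0 0 0" --hand 0.008 --grip_force 30

```text
time: 36.3
ee_pos: [0.4172, -0.3581, 0.0138]
tcp_rot: [179.9, 0.1, 90.0]
wrist_force: [-0.6, 0.5, 6.1]
opening: 0.0165
grasp_force: 29.3
```

Request:
arm_command --pt "0 0 0 0" --pt "0 0 0 0" --pt "0 0 0 0" --pt "0 0 0 0" --pt "0 0 0 0"

```text
time: 36.8
ee_pos: [0.4172, -0.358, 0.0138]
tcp_rot: [179.9, 0.1, 90.0]
wrist_force: [-0.9, 0.9, 6.4]
opening: 0.0162
grasp_force: 29.3
```

Request:
arm_command --pt "0 0 -0.01 0" --pt "0 0 -0.03 0" --pt "0 0 -0.06 0" --pt "0 0 -0.09 0" --pt "0 0 -0.11 0"

```text
time: 37.3
ee_pos: [0.4171, -0.3579, 0.1257]
tcp_rot: [179.9, 0.1, 90.0]
wrist_force: [0.5, 0.0, -0.5]
opening: 0.0162
grasp_force: 29.3
```

Request:
arm_command --pt "0 0 0 0" --pt "0 0 0 0" --pt "0 0 0 0" --pt "0 0 0 0" --pt "0 0 0 0"

```text
time: 37.8
ee_pos: [0.4164, -0.3574, 0.1219]
tcp_rot: [-179.9, -0.1, 90.0]
wrist_force: [-0.0, 0.7, 0.0]
opening: 0.0165
grasp_force: 29.3
```

Run:
```python
from h import *
plan([(.6248,.0863,.123,90)],step=.22)
```

```text
[0.1479, 0.0695, -0.0004] 0.0 -> [ 0.486 -0.209  0.122]
[0.1479, 0.0695, -0.0004] 0.0 -> [ 0.555 -0.062  0.123]
[0.1479, 0.0695, -0.0004] 0.0 -> [0.625 0.086 0.123]
```

Request:
arm_command --pt "0.015 0.007 0 0" --pt "0.045 0.021 0 0" --pt "0.08 0.0376 0 0" --pt "0.114 0.0536 0 0" --pt "0.1479 0.0695 0 0"

```text
time: 38.3
ee_pos: [0.4867, -0.2075, 0.1227]
tcp_rot: [-180.0, -0.0, 90.0]
wrist_force: [0.2, -0.2, -0.2]
opening: 0.016
grasp_force: 29.3
```

Request:
arm_command --pt "0.0296 0.0139 0 0" --pt "0.0592 0.0278 0 0" --pt "0.0887 0.0417 0 0" --pt "0.1183 0.0556 0 0" --pt "0.1479 0.0695 0 0"

```text
time: 38.8
ee_pos: [0.5559, -0.0596, 0.1226]
tcp_rot: [-180.0, -0.0, 90.0]
wrist_force: [1.4, 0.4, 0.5]
opening: 0.0164
grasp_force: 29.3
```

Request:
arm_command --pt "0.035 0.0165 0 0" --pt "0.07 0.033 0 0" --pt "0.11 0.0517 0 0" --pt "0.137 0.0644 0 0" --pt "0.148 0.0695 0 0"

```text
time: 39.3
ee_pos: [0.6254, 0.0896, 0.1221]
tcp_rot: [-180.0, -0.0, 90.2]
wrist_force: [-0.8, -0.3, -0.7]
opening: 0.0164
grasp_force: 29.3
```

Request:
arm_command --pt "0 0 0 0" --pt "0 0 0.015 0" --pt "0 0 0.035 0" --pt "0 0 0.055 0" --pt "0 0 0.062 0"

```text
time: 39.8
ee_pos: [0.6233, 0.0845, 0.0577]
tcp_rot: [-179.8, 0.0, 89.9]
wrist_force: [0.1, 0.4, -0.1]
opening: 0.0166
grasp_force: 29.3
```

Request:
arm_command --pt "0 0 0 0" --pt "0 0 0 0" --pt "0 0 0 0" --pt "0 0 0 0" --pt "0 0 0 0"

```text
time: 40.3
ee_pos: [0.6255, 0.0862, 0.0614]
tcp_rot: [179.9, -0.0, 90.0]
wrist_force: [0.1, 0.8, -0.0]
opening: 0.0165
grasp_force: 29.3
```

Run:
```python
from h import *
for n in('top','scene'):
  c=cam(n)
  for col,k,p,z in(('green','pot',(.627,-.0357),.004),('green','lid',(.627,-.0357),.032),('red','pot',(.6248,.0863),.004)):
    print(n,col,k,locate(c,col,k,proj(c,[[*p,z+.012]])[0],z))
o=bot.get_obs();print(o['time'],o['ee_pos'],o['opening'])
```

```text
top green pot ([0.6271, -0.0372], 310, 351, [296.8, 173.7])
top green lid ([0.6237, -0.0369], 310, 290, [296.8, 173.7])
top red pot None
scene green pot ([0.6249, -0.0329], 233, 300, [287.4, 254.7])
scene green lid ([0.6383, -0.0442], 233, 175, [287.4, 254.7])
scene red pot ([0.6203, 0.0929], 261, 275, [318.2, 233.8])
40.4 [0.62535403 0.08624961 0.06108017] 0.015959900561384334
```

Request:
arm_command --pt "0 0 0.004 0" --pt "0 0 0.008 0" --pt "0 0 0.011 0" --pt "0 0 0.0135 0" --pt "0 0 0.0145 0"

```text
time: 40.9
ee_pos: [0.625, 0.0861, 0.0459]
tcp_rot: [-180.0, 0.0, 90.0]
wrist_force: [-1.5, 0.0, 3.9]
opening: 0.0166
grasp_force: 29.7
```

Request:
arm_command --pt "0 0 0.0005 0" --pt "0 0 0.001 0" --pt "0 0 0.001 0" --pt "0 0 0.001 0" --pt "0 0 0.001 0"

```text
time: 41.4
ee_pos: [0.6251, 0.0862, 0.0459]
tcp_rot: [180.0, -0.0, 90.0]
wrist_force: [-3.9, -0.2, 5.2]
opening: 0.0162
grasp_force: 29.8
```

Contact is at the expected seating height. I'll release, lift and go over the cover.

Request:
arm_command --pt "0 0 0 0" --pt "0 0 0 0" --pt "0 0 0 0" --pt "0 0 0 0" --pt "0 0 0 0" --hand 0.05

```text
time: 41.9
ee_pos: [0.6252, 0.0862, 0.0452]
tcp_rot: [-180.0, 0.0, 90.0]
wrist_force: [-0.5, 0.4, 0.3]
opening: 0.0503
grasp_force: 0.0
```

Request:
arm_command --pt "0 0 -0.01 0" --pt "0 0 -0.03 0" --pt "0 0 -0.06 0" --pt "0 0 -0.085 0" --pt "0 0 -0.085 0"

```text
time: 42.4
ee_pos: [0.6269, 0.0864, 0.1354]
tcp_rot: [179.6, -0.1, 90.0]
wrist_force: [-0.7, -0.4, -0.6]
opening: 0.0501
grasp_force: 0.0
```

Request:
arm_command --pt "-0.0194 -0.042 0 0" --pt "-0.039 -0.084 0 0.004" --pt "-0.058 -0.126 0 0.008" --pt "-0.078 -0.168 0 0.012" --pt "-0.0972 -0.2106 0 0.0155"

```text
time: 42.9
ee_pos: [0.4128, -0.0116, 0.13]
tcp_rot: [-180.0, 0.0, 89.1]
wrist_force: [-0.1, -0.4, 1.8]
opening: 0.0498
grasp_force: 0.0
```

Request:
arm_command --pt "0 0 0 0" --pt "0 0 0.01 0" --pt "0 0 0.03 0" --pt "0 0 0.05 0" --pt "0 0 0.06 0"

```text
time: 43.4
ee_pos: [0.4145, -0.0107, 0.0679]
tcp_rot: [-179.9, -0.0, 89.2]
wrist_force: [0.8, -1.0, 0.2]
opening: 0.0499
grasp_force: 0.0
```

Request:
arm_command --pt "0 0 0 0" --pt "0 0 0 0" --pt "0 0 0 0" --pt "0 0 0 0" --pt "0 0 0 0"

```text
time: 43.9
ee_pos: [0.415, -0.0111, 0.0708]
tcp_rot: [179.9, 0.0, 89.1]
wrist_force: [0.9, 0.6, -0.9]
opening: 0.0504
grasp_force: 0.0
```

Run:
```python
from h import *
t=cam('top')['color'];s=cam('scene')['color'];r=lambda i:cv2.resize(i,(560,290),interpolation=cv2.INTER_CUBIC)
cv2.imwrite('pics/b10.png',np.vstack([r(t[145:203,215:327]),r(s[200:272,230:370])]))
c=cam('top')
for col,k,p,z in(('green','lid',(.627,-.0357),.032),('red','lid',(.625,.0863),.032)):
    print(col,k,locate(c,col,k,proj(c,[[*p,z+.012]])[0],z))
o=bot.get_obs();print(o['time'],o['ee_pos'],o['tcp_rot'])
```

```text
green lid ([0.6236, -0.0365], 313, 290, [296.6, 173.7])
red lid ([0.621, 0.0839], 350, 289, [247.1, 175.9])
44.05 [ 0.41473376 -0.01105996  0.07053027] [1.79975461e+02 2.71156232e-05 8.91148836e+01]
```

View pics/b10.png

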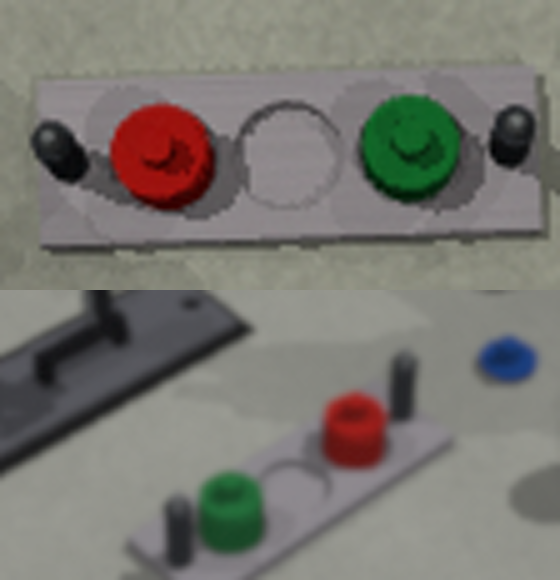

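Both pots stand in pockets with their own lids, red at (160,155) and green at (410,145). Now I'll grip the cover.

Request:
arm_command --pt "0 0 0.02 0" --pt "0 0 0.04 0" --pt "0 0 0.05 0" --pt "0 0 0.0543 0" --pt "0 0 0.0543 0"

```text
time: 44.55
ee_pos: [0.4145, -0.0111, 0.0159]
tcp_rot: [-180.0, 0.0, 89.1]
wrist_force: [-0.4, -0.2, 0.5]
opening: 0.05
grasp_force: 0.0
```

Request:
arm_command --pt "0 0 0 0" --pt "0 0 0 0" --pt "0 0 0 0" --pt "0 0 0 0" --pt "0 0 0 0" --hand 0.005 --grip_force 60

```text
time: 45.05
ee_pos: [0.4153, -0.0111, 0.0169]
tcp_rot: [179.9, 0.0, 89.1]
wrist_force: [-0.8, 0.1, 5.7]
opening: 0.0147
grasp_force: 59.4
```

Request:
arm_command --pt "0 0 0 0" --pt "0 0 0 0" --pt "0 0 0 0" --pt "0 0 0 0" --pt "0 0 0 0"

```text
time: 45.55
ee_pos: [0.4153, -0.0111, 0.0169]
tcp_rot: [179.9, 0.0, 89.1]
wrist_force: [-1.0, 0.3, 6.2]
opening: 0.0149
grasp_force: 59.4
```

Request:
arm_command --pt "0 0 -0.01 0" --pt "0 0 -0.035 0" --pt "0 0 -0.07 0" --pt "0 0 -0.1 0" --pt "0 0 -0.12 0"

```text
time: 46.05
ee_pos: [0.4149, -0.0111, 0.1386]
tcp_rot: [179.9, 0.0, 89.1]
wrist_force: [0.5, 0.0, -1.8]
opening: 0.0147
grasp_force: 59.0
```

Request:
arm_command --pt "0 0 0 0" --pt "0 0 0 0" --pt "0 0 0 0" --pt "0 0 0 0" --pt "0 0 0 0"

```text
time: 46.55
ee_pos: [0.4142, -0.011, 0.1351]
tcp_rot: [-179.9, 0.0, 89.1]
wrist_force: [0.0, 0.2, -2.9]
opening: 0.0146
grasp_force: 59.0
```

Run:
```python
from h import *
o=bot.get_obs();print(o['ee_pos'],o['tcp_rot'],o['opening'],o['wrist_force'])
plan([(.6269,.0249,.136,90.6)],step=.12)
```

```text
[ 0.41415972 -0.01103679  0.13508579] [-1.79911924e+02  1.78897211e-04  8.91196188e+01] 0.014580552172237303 [ 0.03850458  0.21702748 -2.91180586]
[0.0196, 0.1061, -0.0005] -0.0129 -> [0.521 0.007 0.136]
[0.0182, 0.1063, -0.0005] -0.0129 -> [0.627 0.025 0.136]
```

Request:
arm_command --pt "0.002 0.0106 0 0" --pt "0.006 0.032 0 -0.003" --pt "0.011 0.059 0 -0.006" --pt "0.0155 0.0843 0 -0.01" --pt "0.0196 0.1061 0 -0.0129"

```text
time: 47.05
ee_pos: [0.5228, 0.0073, 0.1354]
tcp_rot: [-180.0, -0.0, 89.9]
wrist_force: [-0.2, -0.1, -1.8]
opening: 0.0141
grasp_force: 58.9
```

Request:
arm_command --pt "0.0048 0.028 0 -0.003" --pt "0.0095 0.056 0 -0.006" --pt "0.014 0.082 0 -0.01" --pt "0.017 0.0985 0 -0.012" --pt "0.0182 0.1063 0 -0.0129"

```text
time: 47.55
ee_pos: [0.6288, 0.0253, 0.1346]
tcp_rot: [-179.9, -0.0, 90.6]
wrist_force: [-0.1, -0.6, -2.5]
opening: 0.0147
grasp_force: 59.0
```

Request:
arm_command --pt "0 0 0 0" --pt "0 0 0.01 0" --pt "0 0 0.025 0" --pt "0 0 0.035 0" --pt "0 0 0.035 0"

```text
time: 48.05
ee_pos: [0.6258, 0.0247, 0.0985]
tcp_rot: [-179.8, 0.0, 90.6]
wrist_force: [-0.7, -0.4, -1.3]
opening: 0.0145
grasp_force: 58.9
```

Request:
arm_command --pt "0 0 0 0" --pt "0 0 0 0" --pt "0 0 0 0" --pt "0 0 0 0" --pt "0 0 0 0"

```text
time: 48.55
ee_pos: [0.6275, 0.0249, 0.1013]
tcp_rot: [180.0, -0.0, 90.6]
wrist_force: [1.0, 0.3, -1.7]
opening: 0.0148
grasp_force: 58.9
```

Run:
```python
from h import *
o=bot.get_obs();print(o['ee_pos'],o['tcp_rot'],o['opening'],o['wrist_force'])
c=cam('scene')['color'];cv2.imwrite('pics/s11.png',cv2.resize(c[180:285,235:365],None,fx=5,fy=5,interpolation=cv2.INTER_CUBIC))
```

```text
[0.62747702 0.02486481 0.10125525] [ 1.79976357e+02 -8.85401635e-04  9.05977259e+01] 0.014761508701844164 [ 1.03563187  0.29577018 -1.65808826]
```

View pics/s11.png

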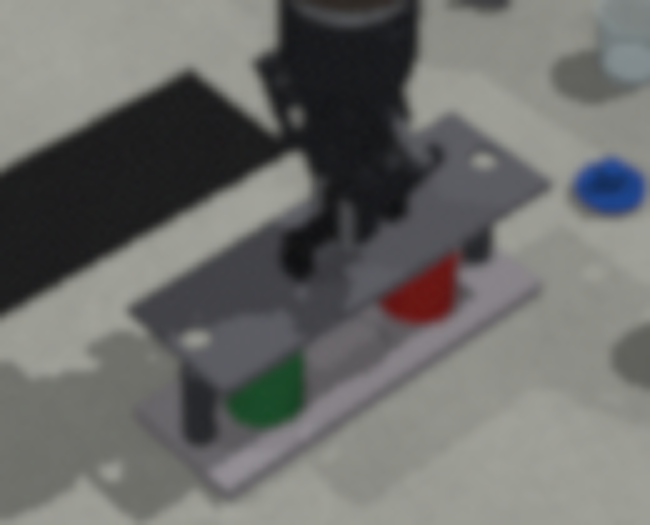

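The cover is level above the pins, with its holes at crop (194,338) and (484,160). I'll lower it slowly.

Request:
arm_command --pt "0 -0.0005 0.003 0" --pt "0 -0.0005 0.006 0" --pt "0 -0.0005 0.009 0" --pt "0 -0.0005 0.012 0" --pt "0 -0.0005 0.013 0"

```text
time: 49.1
ee_pos: [0.6266, 0.0249, 0.0874]
tcp_rot: [-180.0, 0.0, 90.6]
wrist_force: [-0.5, 0.1, -2.5]
opening: 0.0146
grasp_force: 59.0
```

Request:
arm_command --pt "0 0 0.002 0" --pt "0 0 0.004 0" --pt "0 0 0.006 0" --pt "0 0 0.0075 0" --pt "0 0 0.0075 0"

```text
time: 49.6
ee_pos: [0.6267, 0.0249, 0.0802]
tcp_rot: [-180.0, 0.0, 90.6]
wrist_force: [-0.4, -0.5, -2.6]
opening: 0.0146
grasp_force: 59.0
```

Request:
arm_command --pt "0 0 0.0005 0" --pt "0 0 0.001 0" --pt "0 0 0.001 0" --pt "0 0 0.001 0" --pt "0 0 0.001 0"

```text
time: 50.1
ee_pos: [0.6269, 0.0249, 0.08]
tcp_rot: [180.0, 0.0, 90.6]
wrist_force: [-1.7, 0.0, 4.4]
opening: 0.0146
grasp_force: 59.8
```

It's seated at the expected height of 0.080. I'll release and back off.

Request:
arm_command --pt "0 0 0 0" --pt "0 0 0 0" --pt "0 0 0 0" --pt "0 0 0 0" --pt "0 0 0 0" --hand 0.05

```text
time: 50.6
ee_pos: [0.6269, 0.0248, 0.0794]
tcp_rot: [-180.0, 0.0, 90.6]
wrist_force: [0.3, -0.0, -1.1]
opening: 0.05
grasp_force: 0.0
```

Request:
arm_command --pt "0 0 -0.02 0" --pt "0 0 -0.045 0" --pt "0 0 -0.075 0" --pt "0 0 -0.1 0" --pt "0 0 -0.12 0"

```text
time: 51.1
ee_pos: [0.6271, 0.0249, 0.2013]
tcp_rot: [179.9, -0.0, 90.6]
wrist_force: [0.9, -0.1, 0.7]
opening: 0.0501
grasp_force: 0.0
```

Request:
arm_command --pt "0 -0.045 0 0" --pt "0 -0.09 0 0" --pt "0 -0.135 0 0" --pt "0 -0.18 0 0" --pt "0 -0.22 0 0"

```text
time: 51.6
ee_pos: [0.4049, 0.0225, 0.1994]
tcp_rot: [180.0, -0.0, 90.6]
wrist_force: [-0.4, 0.7, 1.1]
opening: 0.0499
grasp_force: 0.0
```

Run:
```python
from h import *
t=cam('top')['color'];s=cam('scene')['color'];r=lambda i:cv2.resize(i,(560,290),interpolation=cv2.INTER_CUBIC)
cv2.imwrite('pics/b12.png',np.vstack([r(t[145:203,215:327]),r(s[200:272,230:370])]))
```

```text
(no output)
```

View pics/b12.png

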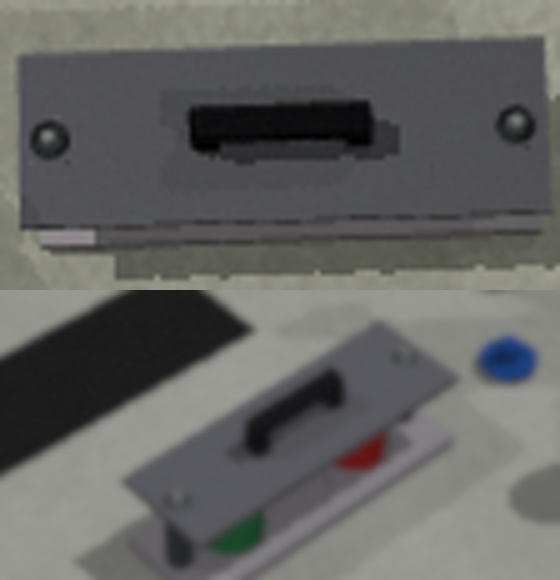

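Both pins come up through the cover's holes, at (50,138) and (516,124), and the lidded pots are underneath. I'll hand the job in.

```bash
python3 -c "
from workcell import bot
print(bot.job_done())"
```

```text
the job is handed in; nothing more can be done
None
```

The job is handed in at about 52 s: the red and green pots stand in their own pockets with their own lids, and the cover is back on both posts; the hand-in returned no verdict.

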